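# Pack two glass ornaments in a keepsake box

## Robot

A 6-joint arm with a two-finger parallel gripper is mounted at the origin on the work surface; the furniture and walls round the work are solid. World frame = base frame: x ahead of the robot, y to its left, z up, the work surface at z = 0. Lengths are in m, angles in rad, forces in N, time in s.
With the tool pointing down it reaches from about 0.35 to 0.975 m from the base axis. Payload 4.9 kg.
Tool frame: the origin (TCP) lies midway between the tips of the shut fingers; the grasp point (between the pads) lies 19 mm behind it; z points along the fingers, y is the line along which they close (so a half turn about z gives the same grasp; the last joint's range is limited). The gripper opens to 85 mm and grips with 20 to 120 N. Pads are 22 mm wide; open, the fingers measure 114 mm over their backs; the gripper's body (76 mm by 85 mm) begins 54 mm behind the grasp point. The pads swing forward as they close: fully open they stand 13 mm farther back than shut.
Start: joints at [-1.455, 0.053, 1.613, -0, 1.476, -0.119], TCP at [0.145, -0.608, 0.231] pointing down, gripper open.
Joint ranges: [-3.01, 3.01], [-1.01, 2.22], [0.06, 2.58], [-1.02, 4.17], [0.09, 2.62], [-3.14, 3.14]. Speed limits (rad/s): [2.57, 2.57, 3.14, 3.14, 3.14, 3.14].

## Interface

Orientations are given as a unit quaternion [w, x, y, z].
In Python, from plant import * gives the robot as it stands.
- The arm moves only by the tool jog_arm, never from a script. Its argument "targets" is a list of rows, each a list of 3 entries, a list of its own where there are three numbers: the shift along the tool's x, y, z in units of 25 mm (1.0 is 25 mm), then the turn, a rotation vector about the tool's x, y, z in units of 8 degrees (1.0 is 8 degrees), then the opening in per cent of the stroke, from 0 (shut) to 100 (fully open). A call has 1 to 8 rows; each row is the pose to reach, as a shift and turn from the pose commanded when the call began, along the tool's axes at that moment; what a row does not reach only later rows make up. A row lasts 1/8 s, in which the tool goes at most 62.5 mm and 10.7 degrees, less where a joint would pass 70% of its speed; a pose out of reach is approached as far as the arm can. A call with a gripper value outside its range is refused whole. The fingers move at their own pace and stop on an object; the grip force is fixed at half the most. Time passes only in rows, so rows that repeat a pose let the fingers close. It gives the time, the measured TCP pose, the force, the opening and the grip force at its end, in the units of the state.
- state(): the state, without advancing time (a new reading comes with each control period).
- grab_frame(name): name is "scene" or "top" or "wrist"; returns (picture, depth): 480x640x3 uint8, red, green, blue; 480x640 float32, m along the optical axis (not along the pixel's ray), 0 where there is no reading.
- camera_params(name): a dict with "fovy" (degrees; the focal length in pixels is half the picture's height over the tangent of half this angle, whatever the lens; pixels are square), "cx", "cy" (the principal point, pixels), "rvec" (rotation vector, rad) and "tvec" (3), from world to camera coordinates, as OpenCV has them; the wrist camera has in their place "hand_eye" (4x4, takes a point from camera to tool coordinates, whose origin is the TCP and whose axes are the flange's). Camera axes: x right, y down, z forward; pixel columns grow to the right and rows downward; lengths in m; the calibration is good to about 2 mm. A picture is of the moment at which its call begins: read the wrist's pose just before it. camera_params takes no time and is no camera call.
- job_done(): hands the job in; it is judged then, once.
The state is a dict: "time": time; "joint_pos": joint angles; "joint_vel": joint speeds; "joint_efforts": joint torques, N m; "tool_pos": TCP position; "tool_rot": TCP orientation; "contact_force": force on the tool from outside, world axes, zero at the start; "ft_torque": the same for the moment, N m; "gripper_width": opening from 0.0 (shut) to 1.0 (fully open); "grasp_force": force on a finger pad.
Only numpy, scipy, OpenCV 4.12 (cv2) and the standard library are available. Lean on these libraries where they do the work, as an engineer would, in place of code of your own. Each camera call takes 0.05 s, during which the arm holds its last target. There are 200 camera calls.

## Task

Pack the gift: take the red and the blue glass ornament from their stands and gently set them into the two dimples of the tray in the open wooden keepsake box, one in each, lying along the dimple (either one in either dimple). Then swing the lid fully shut. The ornaments are fragile, so do not drop them, press them hard into the tray or knock them together, and leave the candle tin and the rubber stamp behind them where they stand.

Things in the scene. Friction and masses are not known exactly. Their poses are not given: they have to be found in the camera images.
- ornament_red_center (a point): red glass egg-shaped ornament, 66 mm long (own x axis), 44 mm in diameter, brass cap on its +x end, about 60 g. This point is its centre, at the start 40 mm above the table; it lies level on an oval wire ring (24 mm high, 19 mm to either side) on a fixed wooden stand 64 mm across. Grasp it across its middle, along its own y.
- ornament_blue_center (a point): blue glass egg-shaped ornament, 66 mm long (own x axis), 44 mm in diameter, brass cap on its +x end, about 60 g. This point is its centre, at the start 40 mm above the table; it lies level on an oval wire ring (24 mm high, 19 mm to either side) on a fixed wooden stand 64 mm across. Grasp it across its middle, along its own y.
- pocket_left (a point): left (+y of the box) pocket, an oval dimple in the grey-green tray in the box; the point is where a seated ornament's centre lies, 31 mm above the table; x along the dimple, y to the box's left. Lip and tray top 16 mm below it; floor of the 36 mm wide finger channel along y 22 mm below. Beside a seated ornament: 30 mm to the wall (60 mm high), 36 mm to the other: open the fingers only to about 65 mm there.
- pocket_right (a point): right (-y of the box) pocket, an oval dimple in the grey-green tray in the box; the point is where a seated ornament's centre lies, 31 mm above the table; x along the dimple, y to the box's left. Lip and tray top 16 mm below it; floor of the 36 mm wide finger channel along y 22 mm below. Beside a seated ornament: 30 mm to the wall (60 mm high), 36 mm to the other: open the fingers only to about 65 mm there.
- lid_hinge_line (a point): middle of the lid's hinge line, on the rear top edge of the box, 61 mm above the table; x axis points to the box's rear, y (the hinge axis) to its left. Pine keepsake box, 140 x 201 x 74 mm closed, fixed to the table; this point is 73 mm behind the pocket points in x.
- keepsake_lid (a joint): lid angle in rad: 0 shut, 1.83 fully open; starts open, leaning back past upright. A board 200 mm wide reaching 134 mm from the hinge line, outer face 12 mm outside the hinge plane, inner face 5 mm inside it. Stiff hinge (0.25 N m), stays where left: push from behind near the free edge with about 2 to 4 N, over and down until shut.
- stamp: rubber stamp with a turned dark wooden handle, 40 x 40 mm, 74 mm high, near the back; origin at the centre of its underside. Leave alone.
- candle: round candle tin, grey-green and silver, 66 mm across, 28 mm high; origin at the centre of its underside. Leave alone.
- ornament_red: the red ornament; origin 22 mm below its centre, on its underside (see its centre point)
- ornament_blue: the blue ornament; origin 22 mm below its centre, on its underside
- keepsake: the wooden keepsake box with its tray and lid; origin at the centre of its underside, x to its rear, where the lid is hinged

How it is judged:
On the way, in this order (a step that is already met when the one before it is completed fails the run):
1. one ornament lies in a pocket, released (((horizontal distance between ornament_red_center and pocket_left below 0.007 m and z of ornament_red_center in the frame of pocket_left below 0.004 m and angle between the x axis of ornament_red_center and the x axis of pocket_left, either way round below 0.25 rad and contact force between ornament_red and the fingers below 0.05 N) or (horizontal distance between ornament_red_center and pocket_right below 0.007 m and z of ornament_red_center in the frame of pocket_right below 0.004 m and angle between the x axis of ornament_red_center and the x axis of pocket_right, either way round below 0.25 rad and contact force between ornament_red and the fingers below 0.05 N) or (horizontal distance between ornament_blue_center and pocket_left below 0.007 m and z of ornament_blue_center in the frame of pocket_left below 0.004 m and angle between the x axis of ornament_blue_center and the x axis of pocket_left, either way round below 0.25 rad and contact force between ornament_blue and the fingers below 0.05 N) or (horizontal distance between ornament_blue_center and pocket_right below 0.007 m and z of ornament_blue_center in the frame of pocket_right below 0.004 m and angle between the x axis of ornament_blue_center and the x axis of pocket_right, either way round below 0.25 rad and contact force between ornament_blue and the fingers below 0.05 N))), for 0.2 s.
2. both ornaments lie in the pockets, released ((((horizontal distance between ornament_red_center and pocket_left below 0.007 m and z of ornament_red_center in the frame of pocket_left below 0.004 m and angle between the x axis of ornament_red_center and the x axis of pocket_left, either way round below 0.25 rad and contact force between ornament_red and the fingers below 0.05 N) and (horizontal distance between ornament_blue_center and pocket_right below 0.007 m and z of ornament_blue_center in the frame of pocket_right below 0.004 m and angle between the x axis of ornament_blue_center and the x axis of pocket_right, either way round below 0.25 rad and contact force between ornament_blue and the fingers below 0.05 N)) or ((horizontal distance between ornament_red_center and pocket_right below 0.007 m and z of ornament_red_center in the frame of pocket_right below 0.004 m and angle between the x axis of ornament_red_center and the x axis of pocket_right, either way round below 0.25 rad and contact force between ornament_red and the fingers below 0.05 N) and (horizontal distance between ornament_blue_center and pocket_left below 0.007 m and z of ornament_blue_center in the frame of pocket_left below 0.004 m and angle between the x axis of ornament_blue_center and the x axis of pocket_left, either way round below 0.25 rad and contact force between ornament_blue and the fingers below 0.05 N)))), for 0.2 s.
At the end, for the whole second after the job is handed in: The ornaments lie at rest, one in each pocket: centre within 7 mm sideways of the pocket point and no more than 4 mm above it, long axis within 0.25 rad of the pocket's (either way round), released; and the lid is shut (within 0.06 rad) ((((horizontal distance between ornament_red_center and pocket_left below 0.007 m and z of ornament_red_center in the frame of pocket_left below 0.004 m and angle between the x axis of ornament_red_center and the x axis of pocket_left, either way round below 0.25 rad and contact force between ornament_red and the fingers below 0.05 N) and (horizontal distance between ornament_blue_center and pocket_right below 0.007 m and z of ornament_blue_center in the frame of pocket_right below 0.004 m and angle between the x axis of ornament_blue_center and the x axis of pocket_right, either way round below 0.25 rad and contact force between ornament_blue and the fingers below 0.05 N)) or ((horizontal distance between ornament_red_center and pocket_right below 0.007 m and z of ornament_red_center in the frame of pocket_right below 0.004 m and angle between the x axis of ornament_red_center and the x axis of pocket_right, either way round below 0.25 rad and contact force between ornament_red and the fingers below 0.05 N) and (horizontal distance between ornament_blue_center and pocket_left below 0.007 m and z of ornament_blue_center in the frame of pocket_left below 0.004 m and angle between the x axis of ornament_blue_center and the x axis of pocket_left, either way round below 0.25 rad and contact force between ornament_blue and the fingers below 0.05 N))) and value of joint keepsake_lid below 0.06 rad and linear speed of each of ornament_red, ornament_blue below 0.02 m/s); the robot touches nothing.
It fails at once if an ornament is pressed or dropped on the box, tray or lid with more than 15 N (contact force between any of ornament_red, ornament_blue and keepsake above 15 N).
It fails at once if an ornament falls onto the table (height (world z) of any of ornament_red_center, ornament_blue_center below 0.025 m).
It fails at once if the ornaments are knocked together with more than 3 N (contact force between ornament_red and ornament_blue above 3 N).
It fails at once if the candle tin or the rubber stamp is moved more than 30 mm (distance of any of candle, stamp from where it was at the start of the episode above 0.03 m).
It also fails if it takes over 70 s, if anything falls off the work surface, if the arm or the gripper's body presses on something with over 40 N, if the wrist force passes 120 N, or if a joint passes its speed limit or range.

## Working session

There is one attempt and no reset: what is moved stays moved. The work goes in short steps, Python scripts to look and compute and a tool call to move; the robot and the scene stay as the last step left them, time stands still between calls to the robot, and variables do not carry over. Pictures are saved under pics/ and viewed, at most 10 in all, crops included, and the job is handed in when it is done.

Besides the shell and the picture viewer there is one more tool, called after "Call:" as name(argument=value, ...) on one line, values as JSON. jog_arm: Moves the arm, as the interface text tells. Its arguments: {"type":"object","properties":{"targets":{"type":"array"}},"required":["targets"]}

```bash
mkdir -p pics; cat > h.py <<'E'
from plant import *
import numpy as np, cv2
from scipy.spatial.transform import Rotation as R
def q2r(q): return R.from_quat([q[1],q[2],q[3],q[0]])
def cloud(name):
    s=state(); im,d=grab_frame(name); p=camera_params(name)
    f=240/np.tan(np.radians(p["fovy"])/2)
    v,u=np.mgrid[0:480,0:640]
    P=np.stack([(u-p["cx"])*d/f,(v-p["cy"])*d/f,d],-1)
    if "hand_eye" in p:
        H=np.array(p["hand_eye"]); P=P@H[:3,:3].T+H[:3,3]
        P=P@q2r(s["tool_rot"]).as_matrix().T+np.array(s["tool_pos"])
    else:
        M=cv2.Rodrigues(np.array(p["rvec"],float))[0]; P=(P-np.array(p["tvec"]).ravel())@M
    P[d==0]=np.nan
    return im,d,P
def save(im,n): cv2.imwrite("pics/"+n,im[:,:,::-1])
E
python3 - <<'E'
from h import *
for n in ("top","scene"):
    im,d,P=cloud(n); save(im,n+".png"); np.savez(n,im=im,P=P)
print(state())
for n in("top","scene","wrist"): print(camera_params(n))
E
```

```text
{'time': 0.1, 'joint_pos': array([-1.45500602e+00,  5.32994153e-02,  1.61416969e+00, -1.26372803e-07,
        1.47601438e+00, -1.19008936e-01]), 'joint_vel': array([ 0.00078002, -0.00179782, -0.0041785 , -0.00101204, -0.00036185,
       -0.00074816]), 'joint_efforts': array([ 4.78968796e-04, -3.94907212e+01, -3.71362424e+01, -1.25316178e-04,
        3.95401090e-03, -1.34561343e-06]), 'tool_pos': array([ 0.1453331 , -0.60727859,  0.23017289]), 'tool_rot': array([-9.45412759e-04,  9.93116131e-01,  1.17130083e-01,  1.45856843e-06]), 'contact_force': array([ 0.27743911,  0.35542487, -0.20202555]), 'ft_torque': array([ 0.01484366, -0.01023014,  0.03522955]), 'grasp_force': 0.0, 'gripper_width': 0.9984124700259758}
{'fovy': 57.51890018630202, 'cx': 310.90403285224255, 'cy': 234.66928392308063, 'rvec': array([ 2.1702197 , -2.11467375,  0.22240164]), 'tvec': array([-0.06783182,  0.5477501 ,  0.81858175])}
{'fovy': 56.643348999155116, 'cx': 324.4147175184478, 'cy': 247.65330649579778, 'rvec': array([ 0.55656049, -2.41527476,  1.46768501]), 'tvec': array([0.44403426, 0.17979304, 0.64496955])}
{'fovy': 69.26493177969519, 'cx': 327.1717493960158, 'cy': 236.90104962103305, 'hand_eye': array([[-8.86981400e-04, -9.60566716e-01, -2.78048191e-01,
         7.03332497e-02],
       [ 9.99999515e-01, -7.33141312e-04, -6.57259545e-04,
        -6.41234986e-04],
       [ 4.27493028e-04, -2.78048639e-01,  9.60566901e-01,
        -1.43292427e-01],
       [ 0.00000000e+00,  0.00000000e+00,  0.00000000e+00,
         1.00000000e+00]])}
```

View pics/top.png

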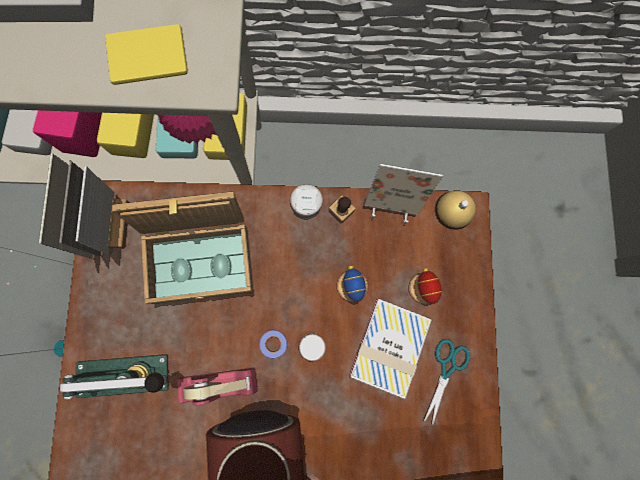

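View pics/scene.png

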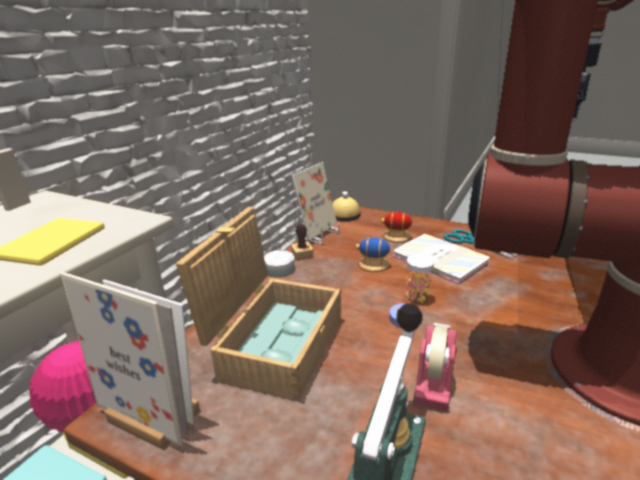

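The top view shows the pockets at about (181,270) and (221,265), the box rim around (147..252, 228..303), blue at (353,285), red at (428,288) and the lid along (115–240, 195–230). The scene view confirms the lid leans back towards the wall.

```bash
python3 - <<'E'
from h import *
for n in("top","scene"):
    z=np.load(n+".npz"); im=z["im"].astype(int); P=z["P"]; r,g,b=im[...,0],im[...,1],im[...,2]
    print(n)
    v,u=np.mgrid[0:480,0:640]
    ok=np.isfinite(P[...,2])
    for nm,m in (("blue",(b>r+50)&(b>g+40)),("red",(r>g+90)&(r>b+90))):
        if n=="top": m&=(v>260)&(v<310)&(u>(335 if nm=="blue" else 405))&(u<(372 if nm=="blue" else 450))
        else: m&=(v>200)&(v<265)&(u>340)&(u<420)
        m=m&ok&(P[...,2]>0.03)&(P[...,2]<.07); Q=P[m]
        c=np.median(Q,0); e,V=np.linalg.eigh(np.cov((Q-c)[:,:2].T))
        print(nm,len(Q),c,"bbox",Q.min(0),Q.max(0),"axis",np.degrees(np.arctan2(V[1,1],V[0,1])),e**.5*2)
    # box rim
    Z=P[...,2]
    if n=="top": w=(v>220)&(v<310)&(u>135)&(u<260)
    else: w=(v>260)&(v<400)&(u>210)&(u<345)
    m=w&ok&(Z>.054)&(Z<.064)&(P[...,0]>0.4); Q=P[m][:,:2].astype(np.float32)
    print("rim",len(Q),cv2.minAreaRect(Q), np.median(P[m][:,2]))
    m=w&ok&(Z>.01)&(Z<.022)&(g>r+10); Q=P[m][:,:2].astype(np.float32)
    print("tray",len(Q),cv2.minAreaRect(Q),np.median(P[m][:,2]))
    if n=="top":
        w=(v>185)&(v<240)&(u>105)&(u<250)
        Q=P[w&ok&(Z>.075)&(Z<.25)]; print("lid",len(Q),Q.min(0),Q.max(0))
        for pt in((181,270),(221,265),(147,240),(147,300),(250,292),(245,228),(305,200),(343,205),(400,188),(118,210),(240,200),(70,200)): print(pt,P[pt[1],pt[0]])
E
```

```text
top
blue 412 [ 0.45334519 -0.14052252  0.05641243] bbox [ 0.42503318 -0.15982756  0.04608179] [ 0.4834085  -0.12063754  0.06528943] axis -166.67709136552932 [0.01896534 0.03109187]
red 352 [ 0.45303205 -0.28877288  0.05732668] bbox [ 0.42484355 -0.30849887  0.04713374] [ 0.48132366 -0.27240719  0.06480066] axis -166.7646908662684 [0.01677983 0.02959696]
rim 1514 ((0.48750051856040955, 0.16878166794776917), (0.1326143890619278, 0.2005912959575653), 8.171984672546387) 0.05957803730246616
tray 3717 ((0.4876149594783783, 0.17133313417434692), (0.1101265624165535, 0.17906802892684937), 8.294746398925781) 0.014566677291632623
lid 3745 [0.53816261 0.07957754 0.07502568] [0.59287997 0.27907096 0.20095588]
(181, 270) [0.4762897  0.20780092 0.00716911]
(221, 265) [0.48876548 0.12778975 0.00584359]
(147, 240) [0.52980331 0.26761516 0.0474212 ]
(147, 300) [0.41338283 0.25413708 0.05706647]
(250, 292) [0.43552578 0.06638774 0.00283364]
(245, 228) [0.56136095 0.07881688 0.03694703]
(305, 200) [ 0.62534456 -0.04035726  0.02845199]
(343, 205) [ 0.60657068 -0.11471529  0.07055995]
(400, 188) [ 0.63507093 -0.22011111  0.10336616]
(118, 210) [0.55580093 0.26885077 0.19248371]
(240, 200) [0.62757766 0.09648172 0.00336303]
(70, 200) [0.574241   0.35707539 0.17615514]
scene
blue 239 [ 0.44876626 -0.13151003  0.05308898] bbox [ 0.42238397 -0.14960943  0.04259415] [ 0.47991703 -0.11941678  0.06280964] axis -164.00665921559738 [0.01230372 0.03114331]
red 223 [ 0.44821513 -0.28167528  0.054195  ] bbox [ 0.42124271 -0.30380943  0.04409622] [ 0.47933394 -0.26856773  0.06258066] axis -164.6880813580991 [0.01392924 0.03067734]
rim 2072 ((0.4886971414089203, 0.16730669140815735), (0.13635152578353882, 0.20335568487644196), 8.179731369018555) 0.05922774809758898
tray 2086 ((0.49966880679130554, 0.14499787986278534), (0.09192626923322678, 0.13977199792861938), 7.567450523376465) 0.014420213034004982
```

Call:
jog_arm(targets=[[[14.8,-12.7,0],[0,0,0],100],[[14.8,-12.7,0],[0,0,0],100],[[14.8,-12.7,0],[0,0,0],100],[[14.8,-12.7,0],[0,0,0],100],[[14.8,-12.7,0],[0,0,0],100],[[14.8,-12.7,0],[0,0,0],100],[[14.8,-12.7,0],[0,0,0],100],[[14.8,-12.7,0],[0,0,0],100]])

```text
time: 1.1
tool_pos: [0.4321, -0.2107, 0.231]
tool_rot: [-0.0, 0.993, 0.118, 0.0]
contact_force: [0.5, -1.3, -0.4]
gripper_width: 1.004
grasp_force: 0.0
```

Call:
jog_arm(targets=[[[0,0,0],[0,0,0],100],[[0,0,0],[0,0,0],100],[[0,0,0],[0,0,0],100]])

```text
time: 1.48
tool_pos: [0.4307, -0.2139, 0.2311]
tool_rot: [-0.0, 0.993, 0.116, -0.0]
contact_force: [-0.6, -0.1, 0.2]
gripper_width: 1.0
grasp_force: 0.0
```

```bash
cat >> h.py <<'E'
def orn(im,P):
    im=im.astype(int); r,g,b=im[...,0],im[...,1],im[...,2]
    for nm,m in (("blue",(b>r+50)&(b>g+40)),("red",(r>g+90)&(r>b+90))):
        m=(m&(P[...,2]>0.03)&(P[...,2]<.075)).astype(np.uint8)
        k,l,st,_=cv2.connectedComponentsWithStats(cv2.morphologyEx(m,cv2.MORPH_CLOSE,np.ones((9,9))))
        if k<2: continue
        i=1+np.argmax(st[1:,4]); Q=P[(l==i)&np.isfinite(P[...,2])]; Q=Q[Q[:,2]>.03]
        rect=cv2.minAreaRect(Q[:,:2].astype(np.float32))
        # ellipsoid fit: semi axes 33,22,22 lying level
        from scipy.optimize import least_squares
        def f(p):
            d=Q-p[:3]; c,s=np.cos(p[3]),np.sin(p[3])
            x=d[:,0]*c+d[:,1]*s; y=-d[:,0]*s+d[:,1]*c
            return np.sqrt((x/.033)**2+(y/.022)**2+(d[:,2]/.022)**2)-1
        s=least_squares(f,[*np.median(Q,0)[:2],.04,np.radians(13)],loss="soft_l1",f_scale=.05)
        print(nm,len(Q),"fit",s.x[:3].round(4),np.degrees(s.x[3]).round(1),"res",np.abs(s.fun).mean().round(3),"st",st[i])
E
python3 - <<'E'
from h import *
s=state();print(s["tool_pos"],s["tool_rot"])
im,d,P=cloud("wrist"); save(im,"w1.png"); orn(im,P)
t=np.load("top.npz"); orn(t["im"],t["P"])
E
```

```text
[ 0.43073783 -0.21392794  0.23109131] [-1.98017858e-05  9.93225462e-01  1.16202940e-01 -2.42827927e-04]
blue 2052 fit [ 0.4539 -0.1418  0.0404] 13.2 res 0.022 st [ 237  137   41   68 2062]
red 1780 fit [ 0.4527 -0.291   0.0403] 13.8 res 0.022 st [ 395  177   37   63 1786]
blue 484 fit [ 0.454  -0.1409  0.0397] 13.9 res 0.04 st [344 269  21  31 484]
red 408 fit [ 0.4528 -0.2903  0.0397] 13.0 res 0.044 st [422 272  19  30 409]
```

View pics/w1.png

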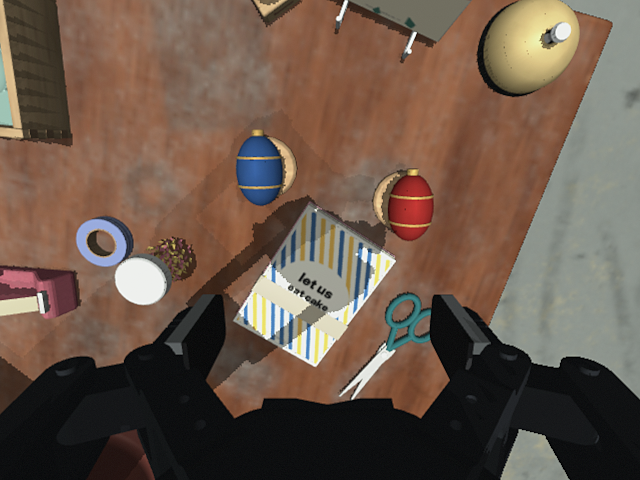

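Red and blue sit clear, at (410,205) and (262,168) in the wrist view; the fits from both cameras agree to 1 mm.

```bash
cat >> h.py <<'E'
def go(p,yaw=None):
    s=state(); r=q2r(s["tool_rot"]); d=r.inv().apply(np.array(p)-s["tool_pos"])/.025
    out=""
    if yaw is not None:
        c,n=np.cos(np.radians(yaw)),np.sin(np.radians(yaw))
        T=R.from_matrix(np.array([[c,n,0],[n,-c,0],[0,0,-1]]))
        out=(np.degrees((r.inv()*T).as_rotvec())/8).round(2)
    print("shift",d.round(2),"turn",out,"pos",s["tool_pos"].round(4),"F",s["contact_force"].round(1))
E
python3 - <<'E'
from h import *
go([.4538,-.1415,.11],13.4);go([.4538,-.1415,.019],13.4)
E
```

```text
shift [ 1.57 -2.61  4.85] turn [-0.    0.   -0.01] pos [ 0.4308 -0.214   0.2312] F [-0.2  0.3  0.1]
shift [ 1.57 -2.61  8.49] turn [-0.    0.   -0.01] pos [ 0.4308 -0.214   0.2312] F [-0.2  0.3  0.1]
```

Call:
jog_arm(targets=[[[1.57,-2.61,1],[0,0,0],100],[[1.57,-2.61,3],[0,0,0],100],[[1.57,-2.61,4.85],[0,0,0],100],[[1.57,-2.61,4.85],[0,0,0],100],[[1.57,-2.61,4.85],[0,0,0],100],[[1.57,-2.61,4.85],[0,0,0],100]])

```text
time: 2.28
tool_pos: [0.456, -0.1417, 0.113]
tool_rot: [0.001, 0.993, 0.117, 0.002]
contact_force: [-0.3, 0.5, 0.7]
gripper_width: 0.999
grasp_force: 0.0
```

```bash
python3 - <<'E'
from h import *
go([.4538,-.1415,.019],13.4)
im,d,P=cloud("wrist"); orn(im,P)
E
```

```text
shift [-0.1  -0.04  3.76] turn [ 0.02 -0.03 -0.  ] pos [ 0.456  -0.1417  0.113 ] F [-0.3  0.5  0.7]
blue 1279 fit [ 0.4535 -0.142   0.0405] 14.0 res 0.017 st [ 298  207   60   40 1282]
red 3683 fit [ 0.4524 -0.2909  0.0403] 13.1 res 0.022 st [ 519  263   60   85 3697]
```

Call:
jog_arm(targets=[[[0,0,1.2],[0,0,0],100],[[0,0,2.4],[0,0,0],100],[[0,0,2.4],[0,0,0],100],[[0,0,2.4],[0,0,0],100]])

```text
time: 2.82
tool_pos: [0.4556, -0.141, 0.0519]
tool_rot: [0.001, 0.993, 0.117, 0.001]
contact_force: [0.8, -0.9, 0.1]
gripper_width: 1.006
grasp_force: 0.0
```

```bash
python3 - <<'E'
from h import *
go([.4538,-.1415,.019],13.4)
grab_frame("scene")
go([.4538,-.1415,.019],13.4)
E
```

```text
shift [-0.08 -0.    1.32] turn [ 0.01 -0.02  0.01] pos [ 0.4556 -0.141   0.0519] F [ 0.8 -0.9  0.1]
shift [-0.09 -0.01  1.33] turn [ 0.02 -0.02  0.01] pos [ 0.4558 -0.1411  0.0522] F [-1.   0.2  0. ]
```

Call:
jog_arm(targets=[[[-0.08,0.03,0.7],[0,0,0],100],[[-0.08,0.03,1.3],[0,0,0],100],[[-0.08,0.03,1.3],[0,0,0],100],[[-0.08,0.03,1.3],[0,0,0],75],[[-0.08,0.03,1.3],[0,0,0],65],[[-0.08,0.03,1.3],[0,0,0],58],[[-0.08,0.03,1.3],[0,0,0],52],[[-0.08,0.03,1.3],[0,0,0],48]])

```text
time: 3.88
tool_pos: [0.4532, -0.1423, 0.0185]
tool_rot: [0.001, 0.993, 0.117, 0.0]
contact_force: [-0.7, -1.5, 4.1]
gripper_width: 0.494
grasp_force: 45.9
```

Call:
jog_arm(targets=[[[0,0,0],[0,0,0],44],[[0,0,0],[0,0,0],40],[[0,0,0],[0,0,0],30],[[0,0,0],[0,0,0],30]])

```text
time: 4.38
tool_pos: [0.4532, -0.1423, 0.0185]
tool_rot: [0.001, 0.993, 0.117, 0.0]
contact_force: [-2.6, -3.0, 6.8]
gripper_width: 0.485
grasp_force: 59.8
```

Call:
jog_arm(targets=[[[0,0,-0.4],[0,0,0],30],[[0,0,-1.2],[0,0,0],30],[[0,0,-3],[0,0,0],30],[[0,0,-5],[0,0,0],30],[[0,0,-7],[0,0,0],30],[[0,0,-9],[0,0,0],30],[[0,0,-9],[0,0,0],30],[[0,0,-9],[0,0,0],30]])

```text
time: 5.38
tool_pos: [0.4521, -0.1411, 0.2417]
tool_rot: [-0.001, 0.993, 0.117, -0.0]
contact_force: [0.6, 0.3, -1.4]
gripper_width: 0.484
grasp_force: 60.7
```

```bash
python3 - <<'E'
from h import *
go([.44,.11,.25],8.2)
s=state();print(s["gripper_width"],s["grasp_force"])
E
```

```text
shift [ 1.87 -9.88 -0.32] turn [-0.01  0.01  0.66] pos [ 0.4521 -0.1411  0.2417] F [ 0.6  0.3 -1.4]
0.48417360809663845 60.73102253023535
```

Call:
jog_arm(targets=[[[0.4,-2,0],[0,0,0.2],30],[[0.8,-4,0],[0,0,0.4],30],[[1.2,-6,-0.1],[0,0,0.6],30],[[1.5,-8,-0.2],[0,0,0.65],30],[[1.8,-9.3,-0.3],[0,0,0.65],30],[[1.87,-9.9,-0.3],[0,0,0.65],30],[[1.87,-9.9,-0.3],[0,0,0.65],30],[[1.87,-9.9,-0.3],[0,0,0.65],30]])

```text
time: 6.38
tool_pos: [0.4403, 0.1091, 0.2492]
tool_rot: [0.0, 0.997, 0.071, -0.001]
contact_force: [-0.0, -1.3, -0.7]
gripper_width: 0.489
grasp_force: 60.9
```

Call:
jog_arm(targets=[[[0,0,0],[0,0,0],30],[[0,0,0],[0,0,0],30]])

```text
time: 6.62
tool_pos: [0.4406, 0.1093, 0.2501]
tool_rot: [0.0, 0.997, 0.071, 0.0]
contact_force: [-1.1, -0.2, -1.0]
gripper_width: 0.486
grasp_force: 60.9
```

```bash
python3 - <<'E'
from h import *
im,d,P=cloud("wrist"); save(im,"w2.png"); np.savez("w2",im=im,P=P)
s=state();print(s["tool_pos"],s["tool_rot"])
im=im.astype(int);r,g,b=im[...,0],im[...,1],im[...,2]
Z=P[...,2]
def near(m): return m&(np.hypot(P[...,0]-.487,P[...,1]-.17)<.16)
for nm,m in (("rim",near((Z>.054)&(Z<.065))),("tray",near((Z>.0)&(Z<.022)&(g>r+10))),("pit",near((Z>.001)&(Z<.0125)&(g>r+10)))):
    Q=P[m]; print(nm,len(Q),cv2.minAreaRect(Q[:,:2].astype(np.float32)) if len(Q) else "",np.median(Q[:,2]))
orn(im,P)
cv2.imwrite("pics/mask.png",near((Z>.0)&(Z<.0125)&(g>r+10)).astype(np.uint8)*255)
E
```

```text
[0.44061224 0.10944504 0.25010773] [2.29479147e-05 9.97446713e-01 7.14146500e-02 3.96113297e-05]
rim 6909 ((0.4872698485851288, 0.16788387298583984), (0.13175582885742188, 0.20028282701969147), 8.083329200744629) 0.06039036442596146
tray 19143 ((0.48645493388175964, 0.16846975684165955), (0.11369368433952332, 0.18485531210899353), 8.1785306930542) 0.015088485264213247
pit 5248 ((0.46932747960090637, 0.1666266769170761), (0.070447638630867, 0.18709534406661987), 10.833720207214355) 0.00941508816946629
```

View pics/w2.png

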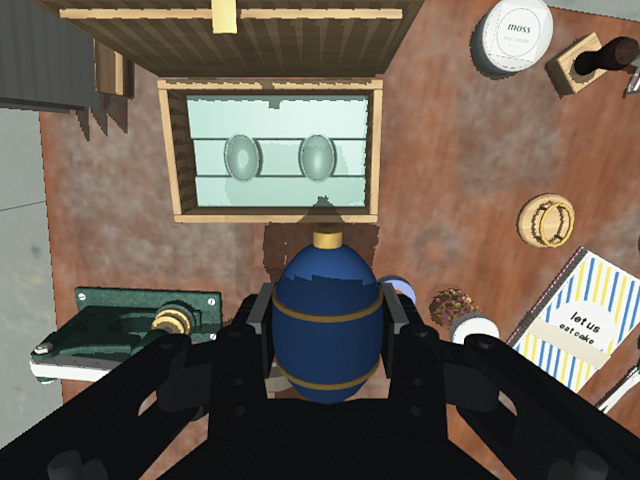

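The wrist view shows the box tray with dimples centred at about (242,158) and (317,157). The blue ornament is held level between the pads, cap forward.

```bash
python3 - <<'E'
from h import *
z=np.load("w2.npz"); P=z["P"]; im=z["im"]
for u0,u1 in((224,261),(299,336)):
    Q=P[132:185,u0:u1].reshape(-1,3); q=Q[Q[:,2]<.0115]
    print(len(q),q.mean(0),cv2.minAreaRect(q[:,:2].astype(np.float32)),q[:,2].min(), np.median(q[q[:,2]<.006],0) if (q[:,2]<.006).any() else "")
# rim-only corners -> front/back wall mid, lid bottom
c=np.array([.4872,.1681]); a=np.radians(8.2); x=np.array([np.cos(a),np.sin(a)]); y=np.array([-x[1],x[0]])
print("pred L,R",c+.04*y-.0*x,c-.04*y)
# pixel ray of visible rim centres at z=.015
for u,v in((242,135),(242,181),(317,135),(317,181),(225,158),(260,158),(300,158),(335,158)): print((u,v),P[v,u].round(4))
E
```

```text
645 [0.47564204 0.20829317 0.00984715] ((0.47615593671798706, 0.20824585855007172), (0.04039643332362175, 0.039977408945560455), 5.182363033294678) 0.0067055426287799536 
654 [0.48738102 0.12818131 0.00981529] ((0.4876275062561035, 0.1277000457048416), (0.0408036895096302, 0.039436694234609604), 6.874854564666748) 0.006033028340095531 
pred L,R [0.48149484 0.20769105] [0.49290516 0.12850895]
(242, 135) [0.4988 0.2083 0.0152]
(242, 181) [0.4511 0.2047 0.0155]
(317, 135) [0.5099 0.1308 0.0134]
(317, 181) [0.4626 0.1244 0.0159]
(225, 158) [0.4729 0.2241 0.0164]
(260, 158) [0.478  0.1877 0.0146]
(300, 158) [0.4841 0.1455 0.015 ]
(335, 158) [0.4892 0.1086 0.0132]
```

```bash
python3 - <<'E'
from h import *
go([.4752,.2067,.10],8.2)
E
```

```text
shift [ 1.92 -3.65  6.  ] turn [ 0. -0. -0.] pos [0.4406 0.1094 0.2501] F [-0.   0.6 -0.7]
```

Call:
jog_arm(targets=[[[0.9,-1.8,0.5],[0,0,0],30],[[1.7,-3.3,2],[0,0,0],30],[[1.92,-3.65,4],[0,0,0],30],[[1.92,-3.65,5.5],[0,0,0],30],[[1.92,-3.65,6],[0,0,0],30],[[1.92,-3.65,6],[0,0,0],30],[[1.92,-3.65,6],[0,0,0],30],[[1.92,-3.65,6],[0,0,0],30]])

```text
time: 7.68
tool_pos: [0.4763, 0.2074, 0.1022]
tool_rot: [-0.0, 0.997, 0.072, 0.002]
contact_force: [0.4, 0.6, 0.9]
gripper_width: 0.482
grasp_force: 61.0
```

```bash
python3 - <<'E'
from h import *
go([.4752,.2067,.03],8.2); im,d,P=cloud("wrist")
go([.4752,.2067,.03],8.2)
E
```

```text
shift [-0.06  0.02  2.89] turn [-0.   -0.03  0.  ] pos [0.4763 0.2074 0.1022] F [0.4 0.6 0.9]
shift [-0.04  0.02  2.87] turn [-0.   -0.02  0.01] pos [0.476  0.2074 0.1018] F [-0.1 -0.3  0.2]
```

Call:
jog_arm(targets=[[[-0.04,0.02,0.8],[0,0,0],30],[[-0.04,0.02,1.6],[0,0,0],30],[[-0.04,0.02,2.4],[0,0,0],30],[[-0.04,0.02,2.9],[0,0,0],30],[[-0.04,0.02,2.9],[0,0,0],30],[[-0.04,0.02,2.9],[0,0,0],30],[[-0.04,0.02,2.9],[0,0,0],30],[[-0.04,0.02,2.9],[0,0,0],30]])

```text
time: 8.72
tool_pos: [0.4744, 0.2067, 0.0282]
tool_rot: [-0.0, 0.997, 0.072, 0.001]
contact_force: [0.1, -0.1, -0.1]
gripper_width: 0.487
grasp_force: 61.0
```

```bash
python3 - <<'E'
from h import *
go([.4752,.2067,.011],8.2); im,d,P=cloud("wrist"); save(im,"w3.png")
E
```

```text
shift [0.03 0.01 0.69] turn [-0.   -0.01  0.01] pos [0.4744 0.2067 0.0282] F [ 0.1 -0.1 -0.1]
```

View pics/w3.png

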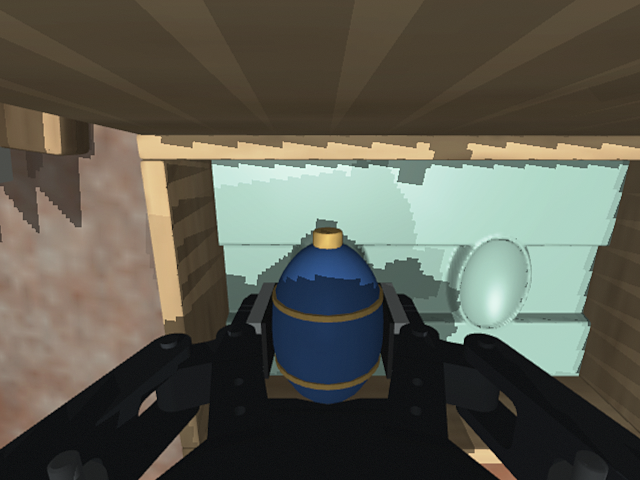

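The held egg is lined up over the left dimple, with the empty right dimple at (495,282); the lid and walls are clear.

Call:
jog_arm(targets=[[[0.03,0,0.2],[0,0,0],30],[[0.03,0,0.35],[0,0,0],30],[[0.03,0,0.5],[0,0,0],30],[[0.03,0,0.6],[0,0,0],30],[[0.03,0,0.65],[0,0,0],30],[[0.03,0,0.65],[0,0,0],30],[[0.03,0,0.65],[0,0,0],30]])

```text
time: 9.65
tool_pos: [0.475, 0.2067, 0.0115]
tool_rot: [0.0, 0.997, 0.072, 0.0]
contact_force: [-0.2, -1.1, 1.1]
gripper_width: 0.485
grasp_force: 60.9
```

```bash
python3 - <<'E'
from h import *
for i in range(3): go([.4752,.2067,.0095],8.2); grab_frame("wrist")
E
```

```text
shift [0.01 0.   0.08] turn [ 0.   -0.    0.01] pos [0.475  0.2067 0.0115] F [-0.2 -1.1  1.1]
shift [ 0.01 -0.    0.08] turn [ 0.   -0.    0.01] pos [0.475  0.2067 0.0115] F [ 0.4 -1.4  1.1]
shift [ 0.01 -0.    0.08] turn [ 0.   -0.    0.01] pos [0.475  0.2067 0.0115] F [-0.7 -1.   0.4]
```

Call:
jog_arm(targets=[[[0.01,0,0.02],[0,0,0],30],[[0.01,0,0.04],[0,0,0],30],[[0.01,0,0.04],[0,0,0],30]])

```text
time: 10.18
tool_pos: [0.4756, 0.2067, 0.0111]
tool_rot: [0.0, 0.997, 0.072, 0.001]
contact_force: [-0.0, -1.8, 4.8]
gripper_width: 0.487
grasp_force: 60.9
```

Contact is gentle, about 5 N. Releasing slowly.

Call:
jog_arm(targets=[[[0.01,0,0.02],[0,0,0],46],[[0.01,0,0.02],[0,0,0],50],[[0.01,0,0.02],[0,0,0],54],[[0.01,0,0.02],[0,0,0],60],[[0.01,0,0.02],[0,0,0],66],[[0.01,0,0.02],[0,0,0],72],[[0.01,0,0.02],[0,0,0],75],[[0.01,0,0.02],[0,0,0],75]])

```text
time: 11.18
tool_pos: [0.4774, 0.2033, 0.0111]
tool_rot: [0.003, 0.997, 0.072, 0.001]
contact_force: [2.5, -19.0, 8.9]
gripper_width: 0.753
grasp_force: 8.3
```

Call:
jog_arm(targets=[[[0,0,-0.5],[0,0,0],75],[[0,0,-1.2],[0,0,0],75],[[0,0,-2.4],[0,0,0],75],[[0,0,-4],[0,0,0],75],[[0,0,-6],[0,0,0],75],[[0,0,-8],[0,0,0],75],[[0,0,-8],[0,0,0],75],[[0,0,-8],[0,0,0],75]])

```text
time: 12.18
tool_pos: [0.4748, 0.2071, 0.2099]
tool_rot: [-0.0, 0.997, 0.072, 0.0]
contact_force: [0.2, 0.3, -0.8]
gripper_width: 0.749
grasp_force: 0.0
```

```bash
python3 - <<'E'
from h import *
im,d,P=cloud("wrist"); P[...,2]+=.01; orn(im,P); print("(z is +10mm)")
go([.4525,-.2908,.24],13.4)
im,d,P=cloud("top"); P[...,2]+=.01;orn(im,P)
E
```

```text
blue 1293 fit [0.4765 0.2067 0.0414] 8.3 res 0.022 st [ 307  180   42   45 1301]
(z is +10mm)
shift [-3.73 19.57 -1.25] turn [-0.    0.01 -0.64] pos [0.4743 0.2068 0.2087] F [-0.2 -0.1  0. ]
blue 214 fit [0.4772 0.208  0.0409] 7.4 res 0.049 st [168 255  19  23 215]
red 431 fit [ 0.4533 -0.2892  0.0855] 14.4 res 0.194 st [422 272  19  30 434]
```

Blue is seated within 1 mm. The finger brushed the wall at 75 % opening, so I'll open less next time. Now for red.

Call:
jog_arm(targets=[[[-0.5,2.4,-1.2],[0,0,0],75],[[-1,4.8,-1.2],[0,0,-0.2],100],[[-1.5,7.2,-1.2],[0,0,-0.4],100],[[-2,9.6,-1.2],[0,0,-0.6],100],[[-2.5,12,-1.2],[0,0,-0.64],100],[[-3,14.4,-1.2],[0,0,-0.64],100],[[-3.3,16.8,-1.2],[0,0,-0.64],100],[[-3.7,19,-1.2],[0,0,-0.64],100]])

```text
time: 13.28
tool_pos: [0.4509, -0.2782, 0.2378]
tool_rot: [-0.001, 0.993, 0.116, -0.001]
contact_force: [0.3, 0.5, -0.3]
gripper_width: 0.997
grasp_force: 0.0
```

Call:
jog_arm(targets=[[[0,0,1],[0,0,0],100],[[0,0,3],[0,0,0],100],[[0,0,4.5],[0,0,0],100],[[0,0,4.5],[0,0,0],100],[[0,0,4.5],[0,0,0],100]])

```text
time: 13.9
tool_pos: [0.4522, -0.2768, 0.128]
tool_rot: [0.0, 0.993, 0.117, 0.0]
contact_force: [-0.3, -0.5, 1.1]
gripper_width: 1.002
grasp_force: 0.0
```

```bash
python3 - <<'E'
from h import *
im,d,P=cloud("wrist"); orn(im,P)
go([.4525,-.2908,.05],13.4)
E
```

```text
red 1268 fit [ 0.4523 -0.2905  0.0405] 9.8 res 0.02 st [ 327  206   48   45 1272]
shift [-0.14  0.52  3.16] turn [ 0.01 -0.01 -0.  ] pos [ 0.4528 -0.2772  0.1291] F [ 0.3 -0.2  1. ]
```

Call:
jog_arm(targets=[[[-0.1,0.54,0.3],[0,0,0],100],[[-0.1,0.54,1.3],[0,0,0],100],[[-0.1,0.54,2.3],[0,0,0],100],[[-0.1,0.54,3],[0,0,0],100],[[-0.1,0.54,3],[0,0,0],100],[[-0.1,0.54,3],[0,0,0],100],[[-0.1,0.54,3],[0,0,0],100]])

```text
time: 14.82
tool_pos: [0.4533, -0.291, 0.0536]
tool_rot: [0.001, 0.993, 0.116, 0.001]
contact_force: [0.7, -0.5, 0.3]
gripper_width: 0.998
grasp_force: 0.0
```

```bash
python3 - <<'E'
from h import *
go([.4525,-.2908,.0185],13.4); grab_frame("wrist"); go([.4525,-.2908,.0185],13.4)
E
```

```text
shift [-0.03 -0.02  1.41] turn [ 0.01 -0.01 -0.  ] pos [ 0.4533 -0.291   0.0536] F [ 0.7 -0.5  0.3]
shift [-0.03 -0.01  1.4 ] turn [ 0.01 -0.01 -0.  ] pos [ 0.4532 -0.2909  0.0535] F [-0.6 -0.3  0.3]
```

Call:
jog_arm(targets=[[[-0.03,0,0.7],[0,0,0],100],[[-0.03,0,1.4],[0,0,0],100],[[-0.03,0,1.4],[0,0,0],100],[[-0.03,0,1.4],[0,0,0],75],[[-0.03,0,1.4],[0,0,0],65],[[-0.03,0,1.4],[0,0,0],58],[[-0.03,0,1.4],[0,0,0],52],[[-0.03,0,1.4],[0,0,0],48]])

```text
time: 15.88
tool_pos: [0.4524, -0.2914, 0.0184]
tool_rot: [0.001, 0.993, 0.116, 0.0]
contact_force: [-0.8, -2.1, 3.5]
gripper_width: 0.49
grasp_force: 46.0
```

Call:
jog_arm(targets=[[[0,0,0],[0,0,0],44],[[0,0,0],[0,0,0],40],[[0,0,0],[0,0,0],30],[[0,0,0],[0,0,0],30]])

```text
time: 16.38
tool_pos: [0.4524, -0.2914, 0.0184]
tool_rot: [0.001, 0.993, 0.116, 0.0]
contact_force: [-1.7, -2.6, 6.0]
gripper_width: 0.487
grasp_force: 59.9
```

Call:
jog_arm(targets=[[[0,0,-0.4],[0,0,0],30],[[0,0,-1.2],[0,0,0],30],[[0,0,-3],[0,0,0],30],[[0,0,-5],[0,0,0],30],[[0,0,-7],[0,0,0],30],[[0,0,-9],[0,0,0],30],[[0,0,-9],[0,0,0],30],[[0,0,-9],[0,0,0],30]])

```text
time: 17.38
tool_pos: [0.4513, -0.2897, 0.2412]
tool_rot: [-0.001, 0.993, 0.117, -0.001]
contact_force: [-0.8, 0.5, -2.2]
gripper_width: 0.489
grasp_force: 60.8
```

```bash
python3 - <<'E'
from h import *
go([.4866,.1275,.23],8.2)
E
```

```text
shift [  5.24 -15.91   0.47] turn [-0.01  0.01  0.65] pos [ 0.4513 -0.2897  0.2412] F [-0.8  0.5 -2.2]
```

Call:
jog_arm(targets=[[[0.6,-2.2,0],[0,0,0.1],30],[[1.4,-4.5,0],[0,0,0.3],30],[[2.1,-6.8,0],[0,0,0.5],30],[[2.8,-9.1,0],[0,0,0.65],30],[[3.6,-11.4,0],[0,0,0.65],30],[[4.4,-13.6,0],[0,0,0.65],30],[[5,-15.3,0],[0,0,0.65],30],[[5.24,-15.9,0.4],[0,0,0.65],30]])

```text
time: 18.38
tool_pos: [0.4863, 0.1286, 0.2301]
tool_rot: [-0.0, 0.997, 0.073, -0.002]
contact_force: [0.7, -0.8, -0.3]
gripper_width: 0.485
grasp_force: 61.0
```

Call:
jog_arm(targets=[[[0,0,1],[0,0,0],30],[[0,0,2.5],[0,0,0],30],[[0,0,4],[0,0,0],30],[[0,0,5],[0,0,0],30],[[0,0,5],[0,0,0],30],[[0,0,5],[0,0,0],30],[[0,0,5],[0,0,0],30]])

```text
time: 19.25
tool_pos: [0.4883, 0.1264, 0.1087]
tool_rot: [-0.0, 0.997, 0.071, 0.001]
contact_force: [-0.9, -0.3, -1.2]
gripper_width: 0.487
grasp_force: 61.0
```

```bash
python3 - <<'E'
from h import *
grab_frame("wrist");go([.4866,.1275,.03],8.2)
E
```

```text
shift [-0.07 -0.05  3.15] turn [ 0.   -0.02 -0.  ] pos [0.4883 0.1265 0.1088] F [-0.7 -0.1 -0.4]
```

Call:
jog_arm(targets=[[[-0.05,-0.05,0.8],[0,0,0],30],[[-0.05,-0.05,1.6],[0,0,0],30],[[-0.05,-0.05,2.4],[0,0,0],30],[[-0.05,-0.05,3],[0,0,0],30],[[-0.05,-0.05,3.1],[0,0,0],30],[[-0.05,-0.05,3.1],[0,0,0],30],[[-0.05,-0.05,3.1],[0,0,0],30]])

```text
time: 20.18
tool_pos: [0.4868, 0.1277, 0.0308]
tool_rot: [-0.0, 0.997, 0.071, 0.001]
contact_force: [-0.0, -0.1, -0.7]
gripper_width: 0.483
grasp_force: 61.0
```

```bash
python3 - <<'E'
from h import *
grab_frame("wrist");go([.4866,.1275,.0115],8.2)
E
```

```text
shift [-0.    0.01  0.77] turn [ 0.   -0.01 -0.  ] pos [0.4867 0.1277 0.0307] F [ 0.2 -0.6 -1.1]
```

Call:
jog_arm(targets=[[[0,0,0.25],[0,0,0],30],[[0,0,0.45],[0,0,0],30],[[0,0,0.6],[0,0,0],30],[[0,0,0.7],[0,0,0],30],[[0,0,0.74],[0,0,0],30],[[0,0,0.74],[0,0,0],30],[[0,0,0.74],[0,0,0],30]])

```text
time: 21.1
tool_pos: [0.4861, 0.1276, 0.0115]
tool_rot: [-0.0, 0.997, 0.071, 0.0]
contact_force: [-0.5, -0.4, -0.4]
gripper_width: 0.488
grasp_force: 61.0
```

Call:
jog_arm(targets=[[[0.02,0,0.02],[0,0,0],30],[[0.02,0,0.03],[0,0,0],30],[[0.02,0,0.03],[0,0,0],30]])

```text
time: 21.48
tool_pos: [0.4864, 0.1277, 0.0106]
tool_rot: [-0.0, 0.997, 0.071, -0.0]
contact_force: [0.0, 0.2, -0.9]
gripper_width: 0.483
grasp_force: 61.0
```

Call:
jog_arm(targets=[[[0,0,0.02],[0,0,0],30],[[0,0,0.03],[0,0,0],30],[[0,0,0.03],[0,0,0],30]])

```text
time: 21.85
tool_pos: [0.4866, 0.1276, 0.01]
tool_rot: [0.0, 0.997, 0.071, 0.0]
contact_force: [-0.4, 0.6, -0.5]
gripper_width: 0.486
grasp_force: 61.1
```

Call:
jog_arm(targets=[[[0,0,0.01],[0,0,0],46],[[0,0,0.01],[0,0,0],50],[[0,0,0.01],[0,0,0],54],[[0,0,0.01],[0,0,0],58],[[0,0,0.01],[0,0,0],62],[[0,0,0.01],[0,0,0],64],[[0,0,0.01],[0,0,0],64],[[0,0,0.01],[0,0,0],64]])

```text
time: 22.85
tool_pos: [0.4872, 0.1297, 0.0108]
tool_rot: [-0.002, 0.997, 0.071, 0.001]
contact_force: [-2.2, 8.1, 6.3]
gripper_width: 0.639
grasp_force: 3.9
```

Call:
jog_arm(targets=[[[0,0,-0.5],[0,0,0],64],[[0,0,-1.2],[0,0,0],64],[[0,0,-2.4],[0,0,0],64],[[0,0,-4],[0,0,0],64],[[0,0,-6],[0,0,0],64],[[0,0,-8.4],[0,0,0],64],[[0,0,-8.4],[0,0,0],30],[[0,0,-8.4],[0,0,0],0]])

```text
time: 23.85
tool_pos: [0.4864, 0.1274, 0.2202]
tool_rot: [0.0, 0.997, 0.071, 0.001]
contact_force: [0.7, -0.2, -0.6]
gripper_width: 0.217
grasp_force: 0.0
```

```bash
python3 - <<'E'
from h import *
im,d,P=cloud("wrist"); save(im,"w4.png"); P[...,2]+=.01; orn(im,P); print("(z is +10mm)")
print(state()["joint_pos"],state()["tool_pos"])
t,_,P=cloud("top"); np.savez("top2",im=t,P=P)
v,u=np.mgrid[0:480,0:640]
a=np.radians(8.2); x=np.array([np.cos(a),np.sin(a)]);y=np.array([-x[1],x[0]])
hinge=np.array([.4813,.1672])+.073*x
for n in("top","top2","scene"):
    P=np.load(n+".npz")["P"]; q=P[...,:2]-hinge; X=q@x; Y=q@y; Z=P[...,2]
    m=(abs(Y)<.09)&(X>-.03)&(X<.08)&(Z>.085)&(Z<.22); Q=np.c_[X[m],Z[m]]
    print(n,len(Q),Q.max(0),[ (z,Q[abs(Q[:,1]-z)<.005,0].round(3).min(),Q[abs(Q[:,1]-z)<.005,0].max().round(3)) for z in(.1,.13,.16,.19) if (abs(Q[:,1]-z)<.005).any()])
E
```

```text
blue 1943 fit [0.4766 0.2067 0.0415] 8.3 res 0.022 st [ 223  179   40   64 1951]
red 1061 fit [0.4873 0.1277 0.0413] 7.8 res 0.023 st [ 309  182   37   40 1066]
(z is +10mm)
[ 1.08305194e-01 -2.38569855e-01  1.90598532e+00 -9.88651573e-05
  1.47563738e+00  1.53671668e+00] [0.48572368 0.12742271 0.21873332]
top 3270 [0.02721665 0.20095588] [(0.1, np.float64(-0.002), np.float64(0.005)), (0.13, np.float64(0.002), np.float64(0.009)), (0.16, np.float64(0.005), np.float64(0.011)), (0.19, np.float64(0.008), np.float64(0.027))]
top2 825 [0.02672792 0.1960508 ] [(0.1, np.float64(-0.002), np.float64(0.005)), (0.13, np.float64(0.002), np.float64(0.006)), (0.16, np.float64(0.005), np.float64(0.011)), (0.19, np.float64(0.009), np.float64(0.027))]
scene 5462 [0.02757621 0.19930759] [(0.1, np.float64(-0.003), np.float64(0.005)), (0.13, np.float64(0.001), np.float64(0.009)), (0.16, np.float64(0.004), np.float64(0.012)), (0.19, np.float64(0.009), np.float64(0.028))]
```

View pics/w4.png

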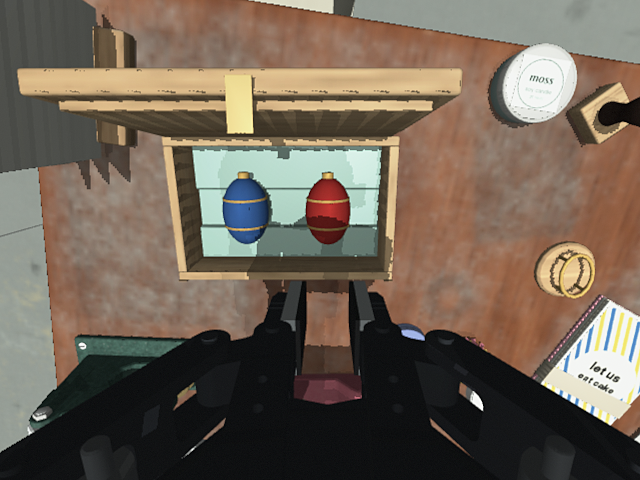

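Both eggs are seated, blue at (246,208) and red at (328,210), with caps to the rear. The lid stands at about (240,85), leaning slightly back, with a brass clasp in the middle. Next I'll check the space behind the lid.

```bash
cat >> h.py <<'E'
a_=np.radians(8.2); X_=np.array([np.cos(a_),np.sin(a_)]);Y_=np.array([-X_[1],X_[0]])
H_=np.array([.4813,.1672])+.073*X_
def box(X,Y,z): return [*(H_+X*X_+Y*Y_),z]
E
python3 - <<'E'
from h import *
for n in("top","scene"):
    P=np.load(n+".npz")["P"]; q=P[...,:2]-H_; X=q@X_;Y=q@Y_;Z=P[...,2]
    for x0 in np.arange(.035,.3,.03):
        r=[]
        for y0 in(-.12,-.07,-.02,.03,.08):
            m=(X>x0)&(X<x0+.03)&(Y>y0)&(Y<y0+.05); r.append(round(float(Z[m].max()),3) if m.any() else None)
        print(n,round(x0,3),r)
go(box(.06,-.03,.26),8.2)
go(box(.06,-.03,.15),8.2)
E
```

```text
top 0.035 [0.004, None, None, None, None]
top 0.065 [0.004, 0.005, 0.004, 0.005, 0.004]
top 0.095 [0.002, 0.004, 0.004, 0.004, 0.004]
top 0.125 [None, None, None, None, 0.001]
top 0.155 [None, None, None, None, None]
top 0.185 [0.154, 0.154, 0.152, 0.149, None]
top 0.215 [0.155, 0.154, 0.154, 0.154, 0.153]
top 0.245 [0.153, 0.168, 0.169, 0.169, 0.169]
top 0.275 [0.153, 0.17, 0.17, 0.17, 0.171]
scene 0.035 [0.002, 0.001, 0.002, 0.002, 0.001]
scene 0.065 [None, None, 0.002, 0.001, None]
scene 0.095 [None, None, 0.001, None, None]
scene 0.125 [None, None, None, None, None]
scene 0.155 [None, None, None, None, None]
scene 0.185 [0.151, 0.15, 0.151, 0.149, None]
scene 0.215 [0.151, 0.151, 0.151, 0.151, 0.151]
scene 0.245 [0.151, 0.166, 0.167, 0.167, 0.167]
scene 0.275 [0.151, 0.167, 0.167, 0.167, 0.167]
shift [ 5.38 -0.4  -1.7 ] turn [ 0.    0.02 -0.01] pos [0.4854 0.1274 0.218 ] F [-1.3  0.3  0.7]
shift [ 5.39 -0.4   2.7 ] turn [ 0.    0.02 -0.01] pos [0.4854 0.1274 0.218 ] F [-1.3  0.3  0.7]
```

Call:
jog_arm(targets=[[[0,-0.1,-1],[0,0,0],0],[[0,-0.2,-1.8],[0,0,0],0],[[1.5,-0.4,-1.8],[0,0,0],0],[[3,-0.4,-1.8],[0,0,0],0],[[4.5,-0.4,-1.8],[0,0,0],0],[[5.5,-0.4,-1.8],[0,0,0],0],[[5.5,-0.4,-1.8],[0,0,0],0],[[5.5,-0.4,-1.8],[0,0,0],0]])

```text
time: 24.95
tool_pos: [0.6203, 0.1571, 0.264]
tool_rot: [0.0, 0.997, 0.071, -0.001]
contact_force: [-0.0, 0.0, 0.5]
gripper_width: -0.0
grasp_force: 0.0
```

Call:
jog_arm(targets=[[[0,0,1],[0,0,0],0],[[0,0,2.5],[0,0,0],0],[[0,0,4],[0,0,0],0],[[0,0,4],[0,0,0],0],[[0,0,4],[0,0,0],0]])

```text
time: 25.58
tool_pos: [0.6214, 0.1572, 0.1665]
tool_rot: [-0.0, 0.997, 0.071, 0.001]
contact_force: [0.6, -0.4, 0.0]
gripper_width: 0.003
grasp_force: 0.0
```

```bash
python3 - <<'E'
from h import *
go(box(.06,-.03,.16),8.2)
for th in (97,90,80,70,60,50,40,30,20,10,0):
    t=np.radians(th); r=.112
    X=-r*np.cos(t)+.012*np.sin(t)+.011; Z=.061+r*np.sin(t)+.012*np.cos(t)
    if th>=90: Z=.061+r
    print(th); go(box(X,-.03,Z))
E
```

```text
shift [-0.17  0.01  0.26] turn [ 0.   -0.02 -0.  ] pos [0.6214 0.1572 0.1665] F [ 0.6 -0.4  0. ]
97
shift [-1.11  0.01 -0.26] turn  pos [0.6214 0.1572 0.1665] F [ 0.6 -0.4  0. ]
90
shift [-1.65  0.01 -0.26] turn  pos [0.6214 0.1572 0.1665] F [ 0.6 -0.4  0. ]
80
shift [-2.44  0.01 -0.28] turn  pos [0.6214 0.1572 0.1665] F [ 0.6 -0.4  0. ]
70
shift [-3.21  0.01 -0.16] turn  pos [0.6214 0.1572 0.1665] F [ 0.6 -0.4  0. ]
60
shift [-3.96  0.01  0.09] turn  pos [0.6214 0.1572 0.1665] F [ 0.6 -0.4  0. ]
50
shift [-4.64  0.01  0.47] turn  pos [0.6214 0.1572 0.1665] F [ 0.6 -0.4  0. ]
40
shift [-5.26  0.01  0.96] turn  pos [0.6214 0.1572 0.1665] F [ 0.6 -0.4  0. ]
30
shift [-5.77  0.01  1.55] turn  pos [0.6214 0.1572 0.1665] F [ 0.6 -0.4  0. ]
20
shift [-6.18  0.01  2.22] turn  pos [0.6214 0.1572 0.1665] F [ 0.6 -0.4  0. ]
10
shift [-6.47  0.01  2.95] turn  pos [0.6214 0.1572 0.1665] F [ 0.6 -0.4  0. ]
0
shift [-6.62  0.01  3.72] turn  pos [0.6214 0.1572 0.1665] F [ 0.6 -0.4  0. ]
```

Call:
jog_arm(targets=[[[-0.6,0,0],[0,0,0],0],[[-1.1,0,0],[0,0,0],0],[[-1.5,0,-0.1],[0,0,0],0],[[-1.8,0,-0.2],[0,0,0],0],[[-2.1,0,-0.25],[0,0,0],0],[[-2.44,0,-0.25],[0,0,0],0],[[-2.8,0,-0.22],[0,0,0],0],[[-3.2,0,-0.15],[0,0,0],0]])

```text
time: 26.58
tool_pos: [0.5414, 0.1456, 0.1683]
tool_rot: [-0.0, 0.997, 0.071, 0.0]
contact_force: [2.5, 0.0, -1.2]
gripper_width: -0.003
grasp_force: 1.1
```

Call:
jog_arm(targets=[[[-0.4,0,0.1],[0,0,0],0],[[-0.75,0,0.25],[0,0,0],0],[[-1.1,0,0.43],[0,0,0],0],[[-1.43,0,0.63],[0,0,0],0],[[-1.75,0,0.87],[0,0,0],0],[[-2.05,0,1.12],[0,0,0],0],[[-2.05,0,1.12],[0,0,0],0]])

```text
time: 27.45
tool_pos: [0.4898, 0.1383, 0.1389]
tool_rot: [0.0, 0.997, 0.071, -0.001]
contact_force: [0.2, -0.1, 0.1]
gripper_width: -0.001
grasp_force: 0.0
```

```bash
python3 - <<'E'
from h import *
im,_,P=cloud("scene"); save(im,"s2.png")
for th in (35,30,20,10,0):
    t=np.radians(th); r=.112
    print(th); go(box(-r*np.cos(t)+.012*np.sin(t)+.011,-.03,.061+r*np.sin(t)+.012*np.cos(t)),8.2)
E
```

```text
35
shift [-0.22  0.01  0.17] turn [-0.    0.02 -0.  ] pos [0.4902 0.1384 0.1392] F [-0.1  0.5  0.4]
30
shift [-0.47  0.01  0.48] turn [-0.    0.02 -0.  ] pos [0.4902 0.1384 0.1392] F [-0.1  0.5  0.4]
20
shift [-0.87  0.01  1.15] turn [-0.    0.02 -0.  ] pos [0.4902 0.1384 0.1392] F [-0.1  0.5  0.4]
10
shift [-1.15  0.01  1.88] turn [-0.    0.02 -0.  ] pos [0.4902 0.1384 0.1392] F [-0.1  0.5  0.4]
0
shift [-1.3   0.01  2.65] turn [-0.    0.02 -0.  ] pos [0.4902 0.1384 0.1392] F [-0.1  0.5  0.4]
```

View pics/s2.png

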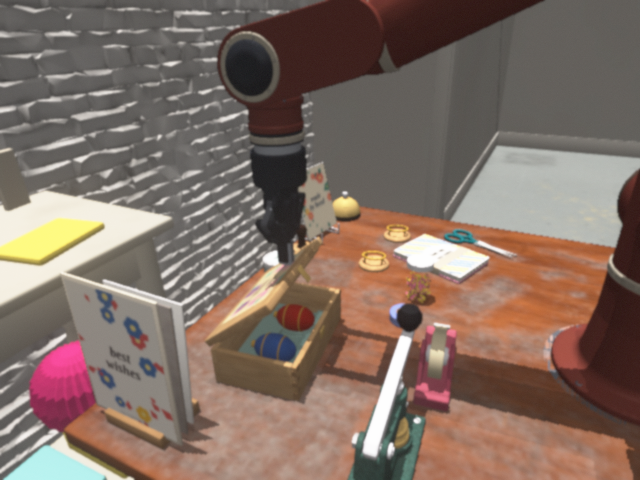

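The lid is following the fingers and is now about 40° open, with its edge near (320,245); both eggs are still in place.

Call:
jog_arm(targets=[[[-0.22,0,0.2],[0,0,0],0],[[-0.45,0,0.48],[0,0,0],0],[[-0.65,0,0.8],[0,0,0],0],[[-0.85,0,1.15],[0,0,0],0],[[-1,0,1.5],[0,0,0],0],[[-1.12,0,1.88],[0,0,0],0],[[-1.2,0,2.2],[0,0,0],0],[[-1.25,0,2.4],[0,0,0],0]])

```text
time: 28.5
tool_pos: [0.4598, 0.134, 0.0795]
tool_rot: [-0.0, 0.997, 0.071, -0.0]
contact_force: [-1.4, 0.3, 2.5]
gripper_width: -0.002
grasp_force: 0.9
```

Call:
jog_arm(targets=[[[0,0,0.08],[0,0,0],0],[[0,0,0.16],[0,0,0],0],[[0,0,0.22],[0,0,0],0],[[0,0,0.22],[0,0,0],0]])

```text
time: 29.0
tool_pos: [0.4604, 0.134, 0.0748]
tool_rot: [-0.0, 0.997, 0.071, 0.0]
contact_force: [-0.6, 0.7, 0.4]
gripper_width: -0.002
grasp_force: 0.0
```

Call:
jog_arm(targets=[[[0,0,0.04],[0,0,0],0],[[0,0,0.08],[0,0,0],0],[[0,0,0.08],[0,0,0],0]])

```text
time: 29.38
tool_pos: [0.4603, 0.134, 0.0732]
tool_rot: [0.0, 0.997, 0.071, -0.0]
contact_force: [-2.2, -0.4, 4.0]
gripper_width: -0.0
grasp_force: 2.2
```

Call:
jog_arm(targets=[[[0,0,0.03],[0,0,0],0],[[0,0,0.06],[0,0,0],0],[[0,0,0.06],[0,0,0],0]])

```text
time: 29.75
tool_pos: [0.4604, 0.134, 0.0731]
tool_rot: [0.0, 0.997, 0.071, -0.0]
contact_force: [-6.3, -1.2, 12.5]
gripper_width: 0.001
grasp_force: 6.5
```

The force rises to 12 N with no further travel, so the lid is at its stop. Retreating to check.

Call:
jog_arm(targets=[[[0,0,-0.5],[0,0,0],0],[[0,0,-2],[0,0,0],0],[[0,0,-4],[0,0,0],0],[[-1,0,-6],[0,0,0],0],[[-2,0,-7],[0,0,0],0],[[-2,0,-7],[0,0,0],0],[[-2,0,-7],[0,0,0],0],[[-2,0,-7],[0,0,0],0]])

```text
time: 30.75
tool_pos: [0.4105, 0.1268, 0.2443]
tool_rot: [0.0, 0.997, 0.071, -0.002]
contact_force: [0.4, 0.5, 0.3]
gripper_width: -0.001
grasp_force: 0.0
```

```bash
python3 - <<'E'
from h import *
im,_,P=cloud("wrist"); save(im,"w5.png")
q=P[...,:2]-H_; X=q@X_;Y=q@Y_;Z=P[...,2]
m=(abs(Y)<.09)&(X<-.02)&(X>-.125)&(Z>.05)&(Z<.12)
c=np.polyfit(X[m],Z[m],1); print(m.sum(),"lid slope rad",-c[0],"z at front",np.polyval(c,-.12),"hinge",c[1])
s=state(); print(s["time"],s["tool_pos"],s["joint_vel"].round(3))
E
```

```text
26756 lid slope rad -0.002857637294987688 z at front 0.07397909749366191 hinge 0.07432201396906044
30.8 [0.41048742 0.12681429 0.24445814] [-0.    -0.002 -0.003 -0.001  0.003  0.   ]
```

View pics/w5.png

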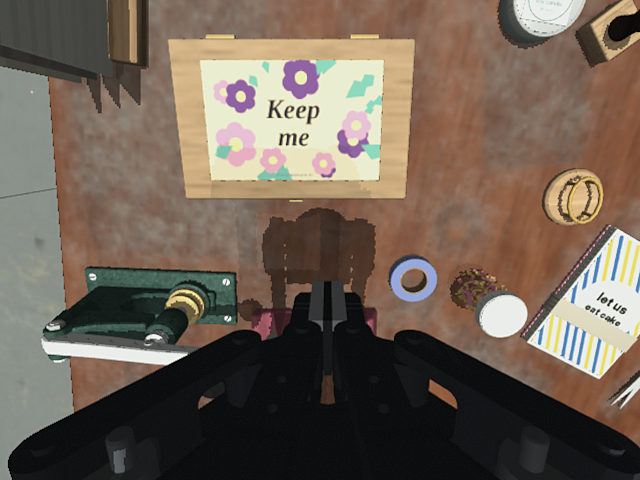

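The lid, from (170,40) to (415,198), is flat and shut with a slope of about 0.003 rad. The candle and stamp haven't been touched.

```bash
python3 -c "
from plant import *
print(job_done())"
```

```text
the job is handed in; nothing more can be done
None
```

I set the blue ornament in the left pocket and the red in the right, both within about 1 mm by camera fit before I closed the lid. The lid is fully shut (slope about 0.003 rad) and the candle and stamp were never touched. I handed the job in at about 31 s; no verdict was returned.

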